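# Clamp the circuit board with the square-drive key

### The job

The circuit board lies loose in its fixture. Take the blue square-drive key out of its stand, put its tip well down into the square recess of the orange clamp knob and turn the knob clockwise until the steel clamp arm comes up against its stop pin, over the board; then put the key back in its stand, standing upright and fully home. Turn the knob only with the key, never by hand, and leave the board in its nest and the tube, the reel and the pump where they are.

Things in the scene. Friction and masses are not known exactly. Their poses are not given: they have to be found in the camera images.
- key: Key, 133 mm long, 0.2 kg, upright in the stand, any yaw. Origin: centre of the tip's end; z up to the handle. Steel shank 16 x 16 mm, 55 mm long (last 5 mm taper to 12 mm square), black flange 40 mm across at z = 55 to 61, blue handle 30 x 30 mm at z = 61 to 127, yellow cap to 133. Faces of handle and shank are parallel to its x and y axes. In the stand its origin is 15 mm above the table.
- stand_hole0 (a point): Centre of the mouth of the stand's round hole, level with the stand's top, 70 mm above the table; z up. The stand is a fixed grey block 70 x 70 x 70 mm; the hole is 28 mm across and 62 mm deep. With the key home, its flange lies on the stand's top and its tip is 55 mm below this point.
- recess (a point): Centre of the mouth of the knob's square recess, on its upright turning axis, 52 mm above the table; z up. Recess 18 x 18 mm, 20 mm deep, black floor; sides parallel to this frame's x and y, which turn with the knob; x points along the clamp arm. Knob: orange hub 46 x 46 mm, captive on the fixture; steel arm 20 mm wide, its top 13 mm below this point, reaching 80 mm from the axis.
- clamp (a joint): Turn of the clamp knob in rad: 0 is fully open (arm beside the board); it grows clockwise seen from above; 1.3 is the stop (arm against the upright steel stop pin, over the middle of the board's edge). Stiff (about 0.08 N m): it stays where it is left.
- fixture: Fixed aluminium plate 200 (x) x 230 (y) x 20 mm on the table; origin at the centre of its underside, z up. The knob's axis is at x = 0, y = +65 mm, the board's centre at x = 0, y = -35 mm, the stop pin (10 mm thick, top 46 mm above the table) at x = -17, y = +26 mm.
- board: Green circuit board 150 x 110 x 5 mm with parts up to 10 mm high on it, lying between four corner lips on the fixture. Origin: centre of its underside, z up.
- tube: Bystander: brown cardboard tube-shaped pot, 68 mm across, 80 mm high, loose. Origin: centre of its underside.
- reel: Bystander: bare metal reel standing on end, 68 mm across, 56 mm high, loose. Origin: centre of its underside.
- pump: Bystander: blue desoldering pump with a yellow plunger knob, 210 mm long, 34 mm thick, lying along its x axis. Origin: under its middle, on the table.

How it is judged:
By the outcome, as a careful person would: the job done as asked, in the order asked, and still so for the second after the job is handed in, with the robot touching nothing.
It also fails if it takes over 56 s, if anything falls off the work surface, if the arm or the gripper's body presses on something with over 40 N, if the wrist force passes 120 N, or if a joint passes its speed limit or range.

### The arm

A 6-joint arm with a two-finger parallel gripper is mounted at the origin on the work surface. World frame = base frame: x ahead of the robot, y to its left, z up, the work surface at z = 0. Lengths are in m, angles in rad, forces in N, time in s.
With the tool pointing down it reaches from about 0.325 to 0.85 m from the base axis. Payload 4.4 kg.
Tool frame: the origin (TCP) lies between the finger pads; the fingertips stand 14 mm ahead of it and the grasp point (between the pads) lies 5 mm behind it; z points along the fingers, y is the line along which they close (so a half turn about z gives the same grasp; the last joint's range is limited). The gripper opens to 94 mm and grips with 3 to 60 N. Pads are 16 mm wide; open, the fingers measure 119 mm over their backs; the gripper's body (75 mm by 177 mm) begins 78 mm behind the grasp point.
Start: joints at [-1.446, 0.207, 1.542, -0, 1.393, -0.15], TCP at [0.157, -0.553, 0.219] pointing down, gripper open.
Joint ranges: [-2.73, 2.73], [-0.86, 2.22], [0.23, 2.46], [-1.11, 4.25], [0.08, 2.63], [-2.82, 2.82]. Speed limits (rad/s): [2.79, 2.79, 3.14, 3.14, 3.14, 3.14].

### API

Orientations are given as a unit quaternion [w, x, y, z].
In Python, from bench import * gives the robot as it stands.
- The arm moves only by the tool send_rows, never from a script. Its argument "motion" is a list of rows, each a list of 2 entries, a list of its own where there are three numbers: the shift along the tool's x, y, z in cm, then the turn, a rotation vector about the tool's x, y, z in degrees. A call has 1 to 20 rows; each row shifts and turns the commanded pose from where the row before left it, along the tool's axes as they then stand; what a row does not reach is not made up. A row lasts 1/8 s, in which the tool goes at most 62.5 mm and 10.7 degrees, less where a joint would pass 70% of its speed; a pose out of reach is approached as far as the arm can. A call is refused whole if a number of a shift passes 6.25 or a number of a turn 10.7, either way. A call with a gripper value outside its range is refused whole. "gripper" is the opening, from 0 (shut) to 1 (fully open), set as the call begins (left out, the last holds). The fingers move at their own pace and stop on an object; "newtons" is the grip in N (left out, the last holds). Time passes only in rows, so rows that do not move let the fingers close. It gives the time, the measured TCP pose, the force, the opening and the grip force at its end, in the units of the state.
- get_obs(): the state, without advancing time (a new reading comes with each control period).
- get_image(name): name is "scene" or "top"; returns a dict with "frame" (420x560x3 uint8, red, green, blue), "K" (3x3 intrinsics, pixels), "R" (3x3) and "t" (3): a world point X has camera coordinates R X + t. Camera axes: x right, y down, z forward; pixel columns grow to the right and rows downward; lengths in m; the calibration is good to about 2 mm. A picture is of the moment at which its call begins. There is no depth.
- sign_off(): hands the job in; it is judged then, once.
Trained networks look in the newest picture that a camera, given by its name, has taken for a name from the list of things; names that differ only in an ending like _2 or _b are one class to them, and where a whole thing is asked for, a point or a joint stands for the part that bears it (a point fixed in the world has none). Each returns a list of dicts, best first, with "conf" (0 to 1); they miss things now and then, are a little off and sometimes report something else, mostly with a low value. They report only what shows in the picture. A call takes as long as a camera call.
- regions_of(camera, target): "mask" (420x560 bool, what is visible of it) and "extent" ([left, top, right, bottom] in pixels, round what is visible of it).
- spot_point(camera, target): "pixel" ([column, row] in pixels: a listed point, or the origin of a listed thing).
The state is a dict: "clock": time; "q": joint angles; "joint_velocities": joint speeds; "joint_torque": joint torques, N m; "tcp_pos": TCP position; "tcp_rot": TCP orientation; "contact_force": force on the tool from outside, world axes, zero at the start; "ft_torque": the same for the moment, N m; "width": finger opening in m; "grasp_force": force on a finger pad.
Only numpy, scipy, OpenCV 4.12 (cv2) and the standard library are available. Lean on these libraries where they do the work, as an engineer would, in place of code of your own. Each camera call takes 0.05 s, during which the arm holds its last target. There are 200 camera calls.

## Working session

There is one attempt and no reset: what is moved stays moved. The work goes in short steps, Python scripts to look and compute and a tool call to move; the robot and the scene stay as the last step left them, time stands still between calls to the robot, and variables do not carry over. Pictures are saved under pics/ and viewed, at most 10 in all, crops included, and the job is handed in when it is done.

Besides the shell and the picture viewer there is one more tool, called after "Request:" in YAML: its name, and indented under it one key for each argument. send_rows: Moves the arm, as the interface text tells. Its arguments: {"type":"object","properties":{"motion":{"type":"array","items":{"type":"array"}},"gripper":{"type":"number"},"newtons":{"type":"number"}},"required":["motion"]}

```bash
mkdir -p pics; ls; python3 - <<'E'
from bench import *
import cv2
o=get_obs();print(o)
for c in("scene","top"):
    im=get_image(c);cv2.imwrite(f"pics/{c}0.png",im["frame"][:,:,::-1]);print(c,im["K"].tolist(),im["R"].tolist(),im["t"].tolist())
    for n in("key","stand_hole0","recess","fixture","board","tube","reel","pump"):
        try:print(n,[(d["pixel"],round(d["conf"],2)) for d in spot_point(c,n)][:3])
        except Exception as e:print(n,e)
    for n in("key","recess"):
        print(n,[(d["extent"],d["conf"]) for d in regions_of(c,n)][:3])
E
```

```text
pics
{'clock': 0.0, 'q': array([-1.44544491e+00,  2.07426017e-01,  1.54296474e+00,  1.13925976e-05,
        1.39351468e+00, -1.50537943e-01]), 'joint_velocities': array([ 0.00011357, -0.00072268, -0.00143014, -0.00024318,  0.00128786,
        0.00169708]), 'joint_torque': array([-8.23454702e-04, -3.70879805e+01, -2.81420231e+01,  6.96786772e-02,
        3.61351878e-02, -1.49212296e-04]), 'tcp_pos': array([ 0.15650318, -0.55246893,  0.21828227]), 'tcp_rot': array([-1.15622971e-03,  9.90500187e-01,  1.37506517e-01,  2.01677732e-05]), 'contact_force': array([-0.0148908 , -0.24625385, -0.96363347]), 'ft_torque': array([-0.05578927, -0.05804948,  0.02402986]), 'grasp_force': 0.0, 'width': 0.09385699295832603}
scene [[422.7156095436256, 0.0, 276.12005876710197], [0.0, 422.7156095436256, 208.72729866412493], [0.0, 0.0, 1.0]] [[0.21777087669437845, 0.9759935319795373, 0.0035314016862079377], [0.6196596814087874, -0.13546578960589414, -0.7730917792104712], [-0.7540541920181346, 0.1705451417676833, -0.6342843448480491]] [-0.09398176425594834, -0.23846897153232585, 1.426426365425826]
key [([384
[... 418 characters left out ...]
42515], [0.0, 0.0, 1.0]] [[0.003321474624445366, -0.9998894759954385, -0.014491500953544878], [-0.9868255817625572, -0.0009333111782742882, -0.16178504290951734], [0.1617536366988669, 0.014837948773733362, -0.9867196138168526]] [-0.02119540399837753, 0.5274239679968626, 1.0347192974868118]
key [([188.7, 180.0], 0.54)]
stand_hole0 [([187.0, 178.7], 0.9), ([315.5, 200.4], 0.29)]
recess [([315.4, 201.9], 0.78), ([186.6, 180.8], 0.23)]
fixture [([343.7, 211.2], 0.98)]
board [([355.7, 208.1], 0.76), ([179.8, 252.1], 0.43)]
tube [([139.6, 220.5], 0.91)]
reel [([179.0, 250.5], 0.9)]
pump [([450.3, 235.7], 0.7)]
key [([167.3, 159.7, 192.0, 183.3], 0.62)]
recess [([302.5, 176.0, 336.3, 220.4], 0.86)]
```

```bash
cat > h.py <<'E'
from bench import *
import numpy as np, cv2
def proj(im,X):
    p=im["K"]@(im["R"]@np.asarray(X,float)+im["t"]);return p[:2]/p[2]
def atz(im,px,z):
    d=im["R"].T@np.linalg.solve(im["K"],[*px,1]);c=-im["R"].T@im["t"];return c+d*(z-c[2])/d[2]
E
python3 - <<'E'
from h import *
P={"scene":{},"top":{}}
for c in P:
    im=get_image(c)
    for n,z in(("key",.015),("stand_hole0",.07),("recess",.052),("fixture",0),("board",.02),("tube",0),("reel",0),("pump",0)):
        d=spot_point(c,n)
        if d: print(c,n,round(d[0]["conf"],2),atz(im,d[0]["pixel"],z).round(4))
    cv2.imwrite(f"pics/{c}1.png",cv2.resize(im["frame"][140:300,90:490,::-1] if c=="top" else im["frame"][170:320,80:450,::-1],None,fx=2,fy=2,interpolation=cv2.INTER_CUBIC))
E
```

```text
scene key 0.85 [0.6087 0.2238 0.015 ]
scene stand_hole0 0.86 [0.6122 0.2333 0.07  ]
scene recess 0.73 [ 0.5836 -0.1798  0.052 ]
scene fixture 0.61 [ 0.554  -0.1449 -0.    ]
scene board 0.88 [ 0.5571 -0.1873  0.02  ]
scene tube 0.94 [0.5118 0.3543 0.    ]
scene reel 0.87 [0.4479 0.2494 0.    ]
scene pump 0.63 [ 0.4956 -0.4111 -0.    ]
top key 0.94 [0.6141 0.2317 0.015 ]
top stand_hole0 0.59 [0.6141 0.2213 0.07  ]
top recess 0.93 [ 0.5544 -0.0817  0.052 ]
top fixture 0.76 [ 0.5494 -0.1437  0.    ]
top board 0.74 [ 0.5398 -0.1874  0.02  ]
top tube 0.69 [0.513  0.3486 0.    ]
top reel 0.96 [0.4468 0.2437 0.    ]
top pump 0.6 [ 0.483  -0.4193  0.    ]
```

View pics/top1.png

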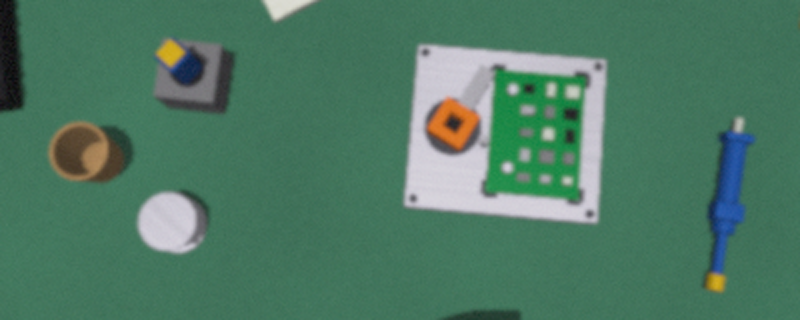

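View pics/scene1.png

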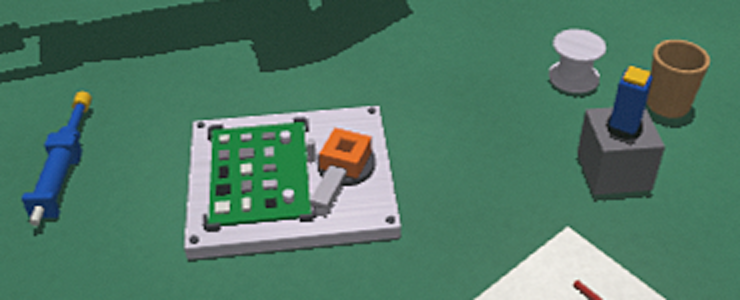

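The top crop shows the key at about (172,53)–(185,70) in its stand, and the knob at (453,124) with its arm pointing up and to the right. The scene view agrees. Next I'll fit silhouettes for precise poses.

```bash
cat >> h.py <<'E'
from scipy.optimize import minimize
def box(x,y,yaw,sx,sy,z0,z1):
    c,s=np.cos(yaw),np.sin(yaw)
    return [(x+c*a*sx/2-s*b*sy/2,y+s*a*sx/2+c*b*sy/2,z) for a in(-1,1) for b in(-1,1) for z in(z0,z1)]
def render(im,pts,S=4):
    p=np.array([proj(im,q) for q in pts]);h=cv2.convexHull(p.astype(np.float32))[:,0]
    m=np.zeros((420*S,560*S),np.uint8);cv2.fillConvexPoly(m,np.round(((h+.5)*S-.5)*16).astype(np.int32),255,shift=4)
    return cv2.GaussianBlur(cv2.resize(m,(560,420),interpolation=cv2.INTER_AREA).astype(np.float32)/255,(0,0),.7)
def fit(views,x0,step,sx,sy,z0,z1):
    def f(p): return sum(((render(im,box(*p[:3],sx,sy,z0,z1))-m)**2).sum() for im,m in views)
    b=None
    x0=np.array(x0,float);S=np.vstack([x0]+[x0+np.eye(3)[i]*step[i] for i in range(3)])
    r=minimize(f,x0,method="Nelder-Mead",options=dict(initial_simplex=S,xatol=1e-4,fatol=1e-3,maxiter=150));return r.x,r.fun
def near(im,pt,r):
    u=proj(im,pt);m=np.zeros((420,560),np.float32);cv2.circle(m,tuple(int(v) for v in u),r,1,-1);return m
def hsv(im): return cv2.cvtColor(im["frame"],cv2.COLOR_RGB2HSV).astype(int)
E
python3 - <<'E'
from h import *
I={c:get_image(c) for c in("top","scene")}
K={};F={};Hb={}
for c,im in I.items():
    H=hsv(im);h,s,v=H[...,0],H[...,1],H[...,2]
    col=lambda lo,hi,smin:((h>=lo)&(h<=hi)&(s>smin)&(v>50)).astype(np.float32)
    K[c]=np.maximum(col(100,130,110),col(18,32,110))*near(im,(.613,.227,.11),28)
    Hb[c]=col(3,17,130)*near(im,(.557,-.081,.045),28)
    g=((h>50)&(h<95)&(s>60)).astype(np.uint8)
    f=((s<60)&(v>110)).astype(np.uint8)*near(im,(.55,-.14,.02),100).astype(np.uint8)
    cs,_=cv2.findContours(f,cv2.RETR_EXTERNAL,cv2.CHAIN_APPROX_NONE)
    hull=cv2.convexHull(max(cs,key=cv2.contourArea));F[c]=np.zeros((420,560),np.float32);cv2.fillConvexPoly(F[c],hull,1)
    print(c,K[c].sum(),Hb[c].sum(),F[c].sum())
    vis=im["frame"].copy();
    for m in(K,Hb,F):
        e=cv2.morphologyEx((m[c]>0).astype(np.uint8),cv2.MORPH_GRADIENT,np.ones((2,2)));vis[e>0]=(255,0,255)
    cv2.imwrite(f"pics/m_{c}.png",cv2.resize(vis[140:300,90:490,::-1] if c=="top" else vis[170:320,80:450,::-1],None,fx=2,fy=2))
for vs in(("top",),("scene",),("top","scene")):
    p,e=fit([(I[c],F[c]) for c in vs],[.552,-.144,-.05],[.01,.01,.05],.2,.23,0,.02);print("fix",vs,p.round(4),e)
    kx=p[0]-np.sin(p[2])*.065,p[1]+np.cos(p[2])*.065;print("knob",np.round(kx,4))
    for y0 in(.3,.9):
        q,e=fit([(I[c],K[c]) for c in vs],[.613,.228,y0],[.005,.005,.3],.03,.03,.076,.148);print("key",vs,q.round(4),e)
    for y0 in(.3,.9):
        q,e=fit([(I[c],Hb[c]) for c in vs],[*kx,y0],[.004,.004,.3],.046,.046,.03 if c!="x" else 0,.052);print("hub",vs,q.round(4),e)
E
python3 -c "
import cv2,numpy as np
a=cv2.imread('pics/m_top.png');b=cv2.imread('pics/m_scene.png')
b=cv2.copyMakeBorder(b,0,0,0,a.shape[1]-b.shape[1],0);c=np.vstack([a,b]);c=c[:600];cv2.imwrite('pics/m.png',c)"
```

```text
top 247.0 382.0 8296.0
scene 473.0 424.0 6586.0
fix ('top',) [ 0.5506 -0.1486 -0.0831] 205.203125
knob [ 0.556  -0.0838]
key ('top',) [0.6125 0.2236 0.7994] 72.92066955566406
key ('top',) [0.6124 0.2237 0.8208] 72.53793334960938
hub ('top',) [ 0.5556 -0.0838  0.9742] 42.62480926513672
hub ('top',) [ 0.5554 -0.0833  1.0145] 42.90846252441406
fix ('scene',) [ 0.5371 -0.1471 -0.0881] 285.488525390625
knob [ 0.5428 -0.0824]
key ('scene',) [0.6126 0.228  0.9619] 59.22461700439453
key ('scene',) [0.6131 0.2276 0.9508] 59.1607666015625
hub ('scene',) [ 0.5544 -0.0832  1.0379] 44.42399597167969
hub ('scene',) [ 0.5544 -0.0833  1.0365] 44.4133186340332
fix ('top', 'scene') [ 0.5484 -0.148  -0.083 ] 789.7469482421875
knob [ 0.5538 -0.0832]
key ('top', 'scene') [0.614  0.2268 0.9269] 149.61605834960938
key ('top', 'scene') [0.6137 0.2269 0.8919] 149.33917236328125
hub ('top', 'scene') [ 0.5552 -0.0833  1.0366] 89.78253173828125
hub ('top', 'scene') [ 0.5551 -0.0834  1.0346] 89.96742248535156
```

View pics/m.png

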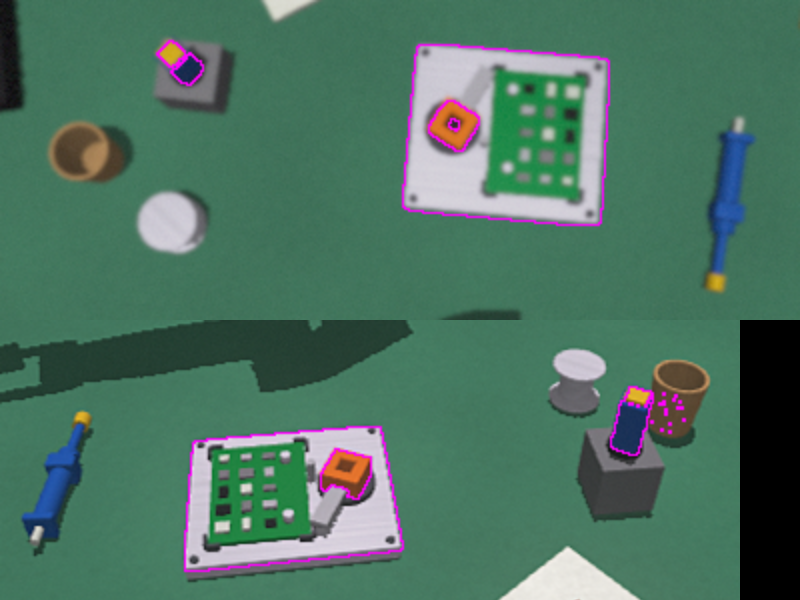

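The masks cover the key and hub well, apart from some brown specks on the tube. The knob axis is at about (0.5553, -0.0835). I'll clean up the key mask and refine the yaws.

```bash
python3 - <<'E'
from h import *
I={c:get_image(c) for c in("top","scene")}
def big(m):
    m=cv2.morphologyEx(m.astype(np.uint8),cv2.MORPH_OPEN,np.ones((2,2)));n,l,s,_=cv2.connectedComponentsWithStats(m);return (l==1+np.argmax(s[1:,4])).astype(np.float32)
K={};S={};V={}
for c,im in I.items():
    H=hsv(im);h,s,v=H[...,0],H[...,1],H[...,2]
    K[c]=big((((h>=100)&(h<=130)&(s>100))|((h>=20)&(h<=32)&(s>130)&(v>120)))*(near(im,(.613,.227,.11),28)>0))
    g=((h>40)&(h<95)&(s>60))
    st=(~g)&(near(im,(.613,.227,.05),34)>0)&(s<50)&(v>55)&(v<150);st=big(st)
    hull=cv2.convexHull(np.argwhere(st>0)[:,::-1].astype(np.int32));S[c]=np.zeros((420,560),np.float32);cv2.fillConvexPoly(S[c],hull,1)
    print(c,K[c].sum(),S[c].sum())
for vs in(("top",),("scene",),("top","scene")):
    q,e=fit([(I[c],K[c]) for c in vs],[.613,.227,.7],[.005,.005,.25],.03,.03,.076,.148);print("key",vs,q.round(4),round(e,1))
    q,e=fit([(I[c],S[c]) for c in vs],[.613,.227,-.1],[.005,.005,.2],.07,.07,0,.07);print("stand",vs,q.round(4),round(e,1))
# arm yaw: scan arm/hub model on top view grey level along perpendicular
im=I["top"];H=hsv(im)
h,s,v=H[...,0],H[...,1],H[...,2]
cx,cy=.5553,-.0835
for c,im in I.items():
    H=hsv(im);hub=((H[...,0]>=3)&(H[...,0]<=17)&(H[...,1]>130)&(near(im,(cx,cy,.045),28)>0))
    hub=hub.astype(np.uint8);
    top=hub*(H[...,2]>0.85*np.percentile(H[...,2][hub>0],80));cs,_=cv2.findContours(top,cv2.RETR_EXTERNAL,cv2.CHAIN_APPROX_NONE)
    P=max(cs,key=cv2.contourArea)[:,0];W=np.array([atz(im,p,.052)[:2] for p in P]);r=cv2.minAreaRect((W*1000).astype(np.float32));print(c,"hub top",r)
    g=cv2.cvtColor(im["frame"],cv2.COLOR_RGB2GRAY).astype(np.float32)
    for a in np.arange(-.9,-.2,.05):
        d=np.array([np.cos(a),np.sin(a)]);n=np.array([-d[1],d[0]])
        L=np.mean([[cv2.getRectSubPix(g,(1,1),tuple(map(float,proj(im,(*(np.array([cx,cy])+d*r_+n*w),.039)))))[0,0] for w in(-.006,0,.006)] for r_ in np.arange(.04,.078,.006)])
        print(round(a,2),round(float(L)),end=" | ")
    print()
E
```

```text
top 149.0 1063.0
scene 449.0 1576.0
key ('top',) [0.6092 0.2186 0.761 ] 169.2
stand ('top',) [ 0.6129  0.227  -0.0908] 147.1
key ('scene',) [0.6163 0.2285 0.9446] 56.4
stand ('scene',) [ 0.6169  0.2286 -0.1607] 40.5
key ('top', 'scene') [0.6158 0.2275 0.8701] 299.2
stand ('top', 'scene') [ 0.6147  0.2292 -0.1397] 212.8
top hub top ((555.6122436523438, -83.72238159179688), (44.00436019897461, 44.07427215576172), 57.55149841308594)
-0.9 152 | -0.85 155 | -0.8 159 | -0.75 163 | -0.7 166 | -0.65 167 | -0.6 167 | -0.55 170 | -0.5 175 | -0.45 180 | -0.4 185 | -0.35 191 | -0.3 196 | -0.25 199 | 
scene hub top ((553.9263305664062, -82.94156646728516), (44.50001907348633, 43.527069091796875), 58.43621826171875)
-0.9 145 | -0.85 154 | -0.8 162 | -0.75 167 | -0.7 173 | -0.65 178 | -0.6 177 | -0.55 177 | -0.5 164 | -0.45 150 | -0.4 143 | -0.35 148 | -0.3 145 | -0.25 151 |
```

Request:
send_rows:
  motion:
    - [[4.08, -3.91, 0], [0, 0, -2]]
    - [[4.0, -4.0, 0], [0, 0, 0]]
    - [[4.08, -3.91, 0], [0, 0, 0]]
    - [[4.08, -3.91, 0], [0, 0, 0]]
    - [[4.08, -3.91, 0], [0, 0, 0]]
    - [[4.08, -3.91, 0], [0, 0, 0]]
    - [[4.08, -3.91, 0], [0, 0, 0]]
    - [[4.08, -3.91, 0], [0, 0, 0]]
    - [[4.08, -3.91, 0], [0, 0, 0]]
    - [[4.08, -3.91, 0], [0, 0, 0]]
    - [[4.08, -3.91, 0], [0, 0, 0]]
    - [[4.08, -3.91, 0], [0, 0, 0]]
    - [[4.08, -3.91, 0], [0, 0, 0]]
    - [[4.08, -3.91, 0], [0, 0, 0]]
    - [[3, -3, 0], [0, 0, -8]]
    - [[2, -2, 0], [0, 0, -8]]
    - [[0, 0, 0], [0, 0, -8]]
    - [[0, 0, 0], [0, 0, -8]]
    - [[0, 0, 0], [0, 0, 0]]
  gripper: 1
  newtons: 40

```text
clock: 4.58
tcp_pos: [0.5624, 0.2068, 0.2194]
tcp_rot: [0.0, 0.907, 0.42, -0.0]
contact_force: [0.1, -0.6, -0.2]
width: 0.094
grasp_force: 0.0
```

Request:
send_rows:
  motion:
    - [[2.5, 1.3, 0], [0, 0, 0]]
    - [[2.45, 1.33, 0], [0, 0, 0]]
    - [[0, 0, 3], [0, 0, 0]]
    - [[0, 0, 3], [0, 0, 0]]
    - [[0, 0, 3], [0, 0, 0]]
    - [[0, 0, 2], [0, 0, 0]]
    - [[0, 0, 0.9], [0, 0, 0]]
    - [[0, 0, 0], [0, 0, 0]]

```text
clock: 5.58
tcp_pos: [0.6145, 0.2274, 0.1003]
tcp_rot: [-0.0, 0.907, 0.421, -0.0]
contact_force: [-0.2, 0.4, -0.5]
width: 0.094
grasp_force: 0.0
```

Request:
send_rows:
  motion:
    - [[0, 0, 0], [0, 0, 0]]
    - [[0, 0, 0], [0, 0, 0]]
    - [[0, 0, 0], [0, 0, 0]]
    - [[0, 0, 0], [0, 0, 0]]
    - [[0, 0, 0], [0, 0, 0]]
    - [[0, 0, 0], [0, 0, 0]]
  gripper: 0
  newtons: 30

```text
clock: 6.32
tcp_pos: [0.6144, 0.2275, 0.1004]
tcp_rot: [-0.0, 0.907, 0.421, -0.0]
contact_force: [-0.6, -0.4, -0.7]
width: 0.0372
grasp_force: 0.0
```

Request:
send_rows:
  motion:
    - [[0, 0, 0], [0, 0, 0]]
    - [[0, 0, 0], [0, 0, 0]]
    - [[0, 0, 0], [0, 0, 0]]
    - [[0, 0, 0], [0, 0, 0]]
  newtons: 40

```text
clock: 6.82
tcp_pos: [0.6145, 0.2275, 0.1004]
tcp_rot: [0.0, 0.907, 0.421, 0.0]
contact_force: [0.4, 0.7, -0.7]
width: 0.0298
grasp_force: 39.9
```

Request:
send_rows:
  motion:
    - [[0, 0, -1], [0, 0, 0]]
    - [[0, 0, -2.5], [0, 0, 0]]
    - [[0, 0, -3], [0, 0, 0]]
    - [[0, 0, -1.5], [0, 0, 0]]
    - [[-2, 1.1, 0], [0, 0, 0]]
    - [[-4, 2.2, 0], [0, 0, 0]]
    - [[-4, 2.2, 0], [0, 0, 0]]
    - [[-4, 2.3, 0], [0, 0, 0]]
    - [[-4, 2.3, 0], [0, 0, 0]]
    - [[-4, 2.3, 0], [0, 0, 0]]
    - [[-3.6, 2.04, 0], [0, 0, 0]]
    - [[-2, 1.1, 0], [0, 0, 0]]
    - [[0, 0, 0], [0, 0, -8.2]]
    - [[0, 0, 0], [0, 0, 0]]
    - [[0, 0, 0], [0, 0, 0]]

```text
clock: 8.7
tcp_pos: [0.554, -0.0838, 0.1795]
tcp_rot: [-0.001, 0.875, 0.484, -0.001]
contact_force: [1.3, 0.6, -2.5]
width: 0.0297
grasp_force: 39.9
```

```bash
python3 - <<'E'
from h import *
o=get_obs();print(o["clock"],o["tcp_pos"],o["tcp_rot"],o["contact_force"])
a=[]
for c,sl in(("top",(slice(120,270),slice(220,420))),("scene",(slice(100,290),slice(180,360)))):
    im=get_image(c);t=o["tcp_pos"]
    print(c,"tip exp",proj(im,(t[0],t[1],t[2]-.0854)),"recess exp",proj(im,(.5551,-.0834,.052)),"cap",proj(im,(t[0],t[1],t[2]+.0477)))
    a.append(cv2.resize(im["frame"][sl][:,:,::-1],(400,300) if c=="top" else (400,422),interpolation=cv2.INTER_CUBIC))
a[0]=cv2.copyMakeBorder(a[0],0,122,0,0,0);cv2.imwrite("pics/k2.png",np.hstack(a))
E
```

```text
8.7 [ 0.55399047 -0.08380508  0.17949186] [-6.17859021e-04  8.75138870e-01  4.83870870e-01 -7.45968259e-04] [ 1.25968122  0.61150237 -2.48273481]
top tip exp [317.23619198 198.05381854] recess exp [316.23257031 201.09517061] cap [320.35484028 184.82803385]
scene tip exp [251.33740385 228.36705184] recess exp [252.22124479 242.43437248] cap [249.1104675  179.16181508]
```

View pics/k2.png

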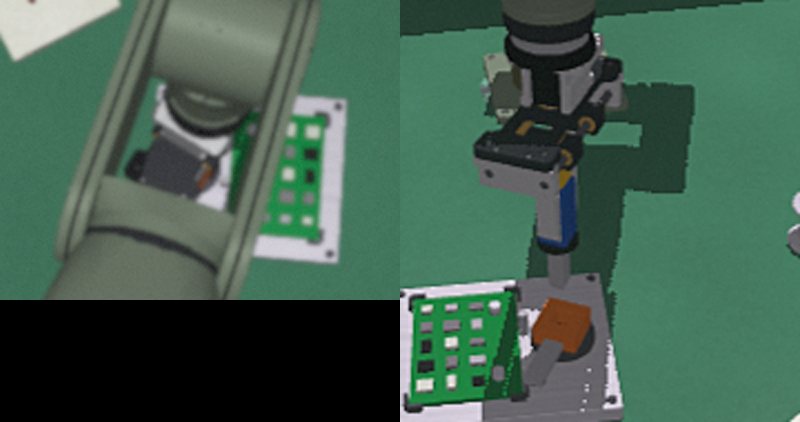

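The scene crop shows the shank tip at image pixel (251.6, 228.3). The expected point is (251.3, 228.4), so the key hangs straight on the TCP axis. The hub centre is at about (252, 242). I'll lower it gently.

Request:
send_rows:
  motion:
    - [[0.08, 0.05, 2], [0, 0, 0]]
    - [[0, 0, 1.5], [0, 0, 0]]
    - [[0, 0, 0.3], [0, 0, 0]]
    - [[0, 0, 0.2], [0, 0, 0]]
    - [[0, 0, 0.2], [0, 0, 0]]
    - [[0, 0, 0.2], [0, 0, 0]]
    - [[0, 0, 0.2], [0, 0, 0]]
    - [[0, 0, 0], [0, 0, 0]]

```text
clock: 9.8
tcp_pos: [0.5558, -0.0832, 0.1343]
tcp_rot: [-0.0, 0.875, 0.485, -0.0]
contact_force: [0.0, 0.7, -3.1]
width: 0.0301
grasp_force: 39.9
```

Request:
send_rows:
  motion:
    - [[-0.03, -0.04, 0.2], [0, 0, 0]]
    - [[0, 0, 0.2], [0, 0, 0]]
    - [[0, 0, 0.2], [0, 0, 0]]
    - [[0, 0, 0], [0, 0, 0]]

```text
clock: 10.3
tcp_pos: [0.5552, -0.0832, 0.1282]
tcp_rot: [-0.0, 0.875, 0.485, -0.0]
contact_force: [0.5, 0.6, -1.7]
width: 0.0294
grasp_force: 39.9
```

Request:
send_rows:
  motion:
    - [[0, 0, 0.2], [0, 0, 0]]
    - [[0, 0, 0.2], [0, 0, 0]]
    - [[0, 0, 0.2], [0, 0, 0]]
    - [[0, 0, 0.2], [0, 0, 0]]
    - [[0, 0, 0], [0, 0, 0]]

```text
clock: 10.92
tcp_pos: [0.5552, -0.0832, 0.1202]
tcp_rot: [-0.0, 0.875, 0.485, -0.0]
contact_force: [-0.1, 0.6, -1.8]
width: 0.0296
grasp_force: 39.9
```

Request:
send_rows:
  motion:
    - [[0, 0, 0], [0, 0, 4]]
    - [[0, 0, 0], [0, 0, 4]]
    - [[0, 0, 0], [0, 0, 4]]
    - [[0, 0, 0], [0, 0, 4]]
    - [[0, 0, 0], [0, 0, 4]]
    - [[0, 0, 0], [0, 0, 4]]
    - [[0, 0, 0], [0, 0, 4]]
    - [[0, 0, 0], [0, 0, 4]]
    - [[0, 0, 0], [0, 0, 4]]
    - [[0, 0, 0], [0, 0, 4]]
    - [[0, 0, 0], [0, 0, 0]]

```text
clock: 12.3
tcp_pos: [0.5564, -0.0839, 0.1208]
tcp_rot: [0.001, 0.988, 0.157, 0.001]
contact_force: [2.0, -1.7, -4.4]
width: 0.0299
grasp_force: 39.8
```

```bash
python3 - <<'E'
from h import *
o=get_obs();print(o["tcp_rot"],o["contact_force"],o["ft_torque"])
im=get_image("scene");cv2.imwrite("pics/t1.png",cv2.resize(im["frame"][150:290,180:360,::-1],None,fx=3,fy=3,interpolation=cv2.INTER_CUBIC))
E
```

```text
[7.90099139e-04 9.87614236e-01 1.56896010e-01 1.06670926e-03] [ 1.9685546  -1.68005038 -4.43349549] [-0.35998175 -0.61706213  0.02690031]
```

View pics/t1.png

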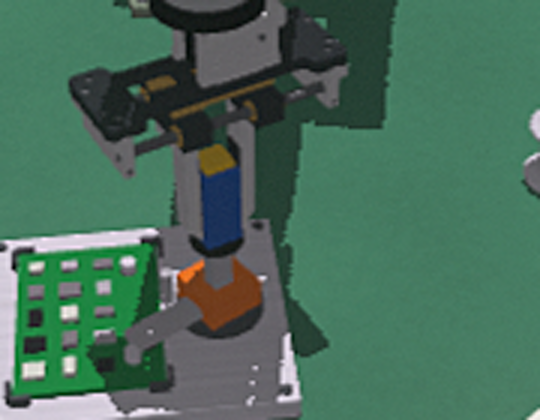

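The crop shows the key seated in the knob at (220,285). The arm has swung partly over the board, at (160,335). Carrying on.

Request:
send_rows:
  motion:
    - [[0, 0, 0], [0, 0, 3]]
    - [[0, 0, 0], [0, 0, 3]]
    - [[0, 0, 0], [0, 0, 3]]
    - [[0, 0, 0], [0, 0, 3]]
    - [[0, 0, 0], [0, 0, 3]]
    - [[0, 0, 0], [0, 0, 3]]
    - [[0, 0, 0], [0, 0, 2]]
    - [[0, 0, 0], [0, 0, 0]]
    - [[0, 0, 0], [0, 0, 0]]

```text
clock: 13.48
tcp_pos: [0.5563, -0.0841, 0.1208]
tcp_rot: [0.001, 1.0, -0.017, 0.001]
contact_force: [4.3, -3.6, -5.7]
width: 0.0299
grasp_force: 39.8
```

```bash
python3 - <<'E'
from h import *
o=get_obs();print(o["tcp_pos"],o["tcp_rot"],o["contact_force"],o["ft_torque"])
E
```

```text
[ 0.55630585 -0.08411289  0.12078171] [ 8.28712256e-04  9.99854524e-01 -1.69989758e-02  1.13087286e-03] [ 4.32345145 -3.63218047 -5.65788443] [-0.92221766 -0.94425149  0.09630443]
```

Request:
send_rows:
  motion:
    - [[0, 0, 0], [0, 0, 2]]
    - [[0, 0, 0], [0, 0, 2]]
    - [[0, 0, 0], [0, 0, 2]]
    - [[0, 0, 0], [0, 0, 0]]

```text
clock: 13.98
tcp_pos: [0.5563, -0.0842, 0.1208]
tcp_rot: [0.001, 0.998, -0.069, 0.001]
contact_force: [3.0, -3.2, -5.5]
width: 0.0299
grasp_force: 39.8
```

```bash
python3 - <<'E'
from h import *
o=get_obs();print(o["tcp_pos"],o["tcp_rot"],o["contact_force"],o["ft_torque"])
E
```

```text
[ 0.55626537 -0.08421237  0.12077592] [ 8.51364573e-04  9.97588960e-01 -6.93846952e-02  1.14290169e-03] [ 2.96736712 -3.20222429 -5.54915856] [-1.00384162 -1.00433754  0.10595614]
```

Request:
send_rows:
  motion:
    - [[0, 0, 0], [0, 0, 2]]
    - [[0, 0, 0], [0, 0, 2]]
    - [[0, 0, 0], [0, 0, 0]]

```text
clock: 14.35
tcp_pos: [0.5563, -0.0843, 0.1208]
tcp_rot: [0.001, 0.995, -0.104, 0.001]
contact_force: [3.6, -4.3, -5.3]
width: 0.0299
grasp_force: 39.8
```

```bash
python3 - <<'E'
from h import *
o=get_obs();print(o["tcp_pos"],o["tcp_rot"],o["contact_force"],o["ft_torque"])
im=get_image("scene");cv2.imwrite("pics/t2.png",cv2.resize(im["frame"][190:290,200:320,::-1],None,fx=5,fy=5,interpolation=cv2.INTER_CUBIC))
E
```

```text
[ 0.55627803 -0.08427704  0.12078467] [ 8.74682229e-04  9.94562310e-01 -1.04132833e-01  1.18296345e-03] [ 3.574521   -4.32274681 -5.34052759] [-1.01394677 -0.91713746  0.05162385]
```

View pics/t2.png

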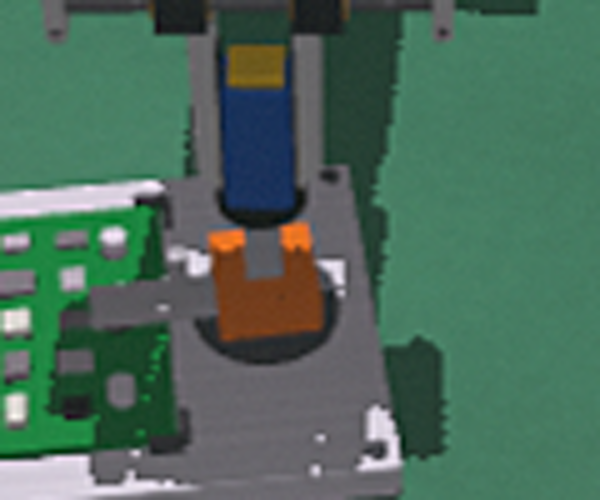

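The arm now points left over the board, at (90–215, 300). The pin at about (190,262) is just behind it and not yet touched.

Request:
send_rows:
  motion:
    - [[0, 0, 0], [0, 0, 2]]
    - [[0, 0, 0], [0, 0, 2]]
    - [[0, 0, 0], [0, 0, 0]]

```text
clock: 14.78
tcp_pos: [0.5563, -0.0844, 0.1208]
tcp_rot: [0.001, 0.99, -0.138, 0.001]
contact_force: [4.4, -5.2, -4.7]
width: 0.0299
grasp_force: 39.9
```

```bash
python3 - <<'E'
from h import *
o=get_obs();print(o["tcp_pos"],o["tcp_rot"],o["contact_force"],o["ft_torque"])
E
```

```text
[ 0.55631856 -0.08437952  0.12081645] [ 0.00102393  0.99036965 -0.13843872  0.00127959] [ 4.36087497 -5.19872057 -4.6811989 ] [-1.02507999 -0.97033164  0.33151557]
```

Request:
send_rows:
  motion:
    - [[0, 0, 0], [0, 0, 1]]
    - [[0, 0, 0], [0, 0, 0]]
    - [[0, 0, 0], [0, 0, 0]]

```text
clock: 15.15
tcp_pos: [0.5563, -0.0844, 0.1208]
tcp_rot: [0.001, 0.989, -0.147, 0.001]
contact_force: [4.8, -4.3, -5.2]
width: 0.0301
grasp_force: 39.9
```

```bash
python3 - <<'E'
from h import *
o=get_obs();print(o["tcp_pos"],o["tcp_rot"],o["contact_force"],o["ft_torque"])
E
```

```text
[ 0.55633795 -0.08437428  0.1208337 ] [ 0.00106194  0.98916571 -0.14679369  0.00130094] [ 4.80709467 -4.32064676 -5.20962377] [-1.04566302 -1.01322087  0.39747799]
```

The moment jumped to 0.4 N m, so the arm is against the stop pin. I'll back off the slack and pull out.

Request:
send_rows:
  motion:
    - [[0, 0, 0], [0, 0, -2]]
    - [[0, 0, 0], [0, 0, -2]]
    - [[0, 0, -0.3], [0, 0, 0]]
    - [[0, 0, -0.4], [0, 0, 0]]
    - [[0, 0, -0.6], [0, 0, 0]]
    - [[0, 0, -0.8], [0, 0, 0]]
    - [[0, 0, -2], [0, 0, 0]]
    - [[0, 0, -3], [0, 0, 0]]
    - [[0, 0, 0], [0, 0, 0]]
    - [[0, 0, 0], [0, 0, 0]]

```text
clock: 16.4
tcp_pos: [0.5543, -0.0826, 0.1904]
tcp_rot: [-0.0, 0.994, -0.113, -0.001]
contact_force: [-0.8, 0.5, -2.2]
width: 0.0297
grasp_force: 39.9
```

```bash
python3 - <<'E'
from h import *
o=get_obs();print(o["tcp_pos"],o["tcp_rot"],o["contact_force"],o["ft_torque"])
t=o["tcp_pos"];im=get_image("scene");print("tip",proj(im,(t[0],t[1],t[2]-.0854)),"fl",proj(im,(t[0],t[1],t[2]-.0304)),"cap",proj(im,(t[0],t[1],t[2]+.0477)),"pin",proj(im,(.534,-.124,.046)))
cv2.imwrite("pics/t3.png",cv2.resize(im["frame"][150:300,190:340,::-1],None,fx=4,fy=4,interpolation=cv2.INTER_CUBIC))
E
```

```text
[ 0.55426758 -0.08262818  0.19042607] [-4.60783208e-04  9.93587389e-01 -1.13058506e-01 -1.28920689e-03] [-0.79700656  0.48521235 -2.21831369] [ 0.00392507 -0.00602272  0.02490401]
tip [251.72036566 224.66816972] fl [250.85900466 205.16085777] cap [249.51343037 174.68752845] pin [233.32340417 240.71630606]
```

View pics/t3.png

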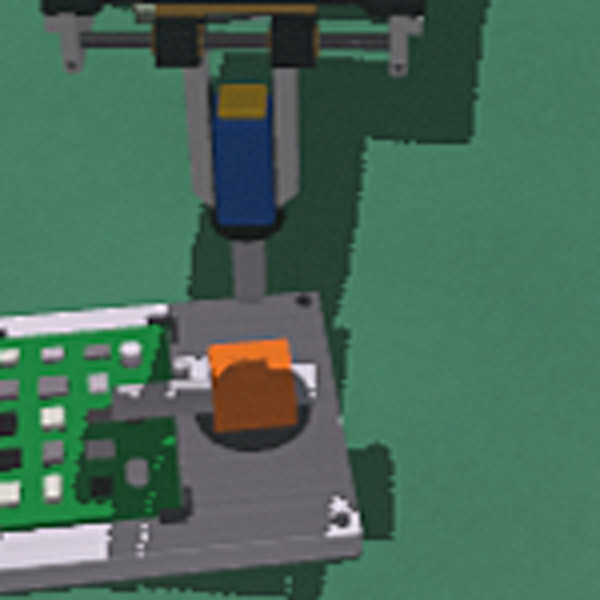

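The crop shows the key hanging straight with its tip at (248,298), and the arm up against the pin near (183,365). Returning the key to the stand.

Request:
send_rows:
  motion:
    - [[0, 0, 0], [0, 0, -5]]
    - [[0, 0, 0], [0, 0, -10]]
    - [[0, 0, 0], [0, 0, -10]]
    - [[0, 0, 0], [0, 0, -10]]
    - [[0, 0, 0], [0, 0, -10]]
    - [[0, 0, 0], [0, 0, -10]]
    - [[0, 0, 0], [0, 0, -8]]
    - [[2, -1.1, 0], [0, 0, 0]]
    - [[4, -2.2, 0], [0, 0, 0]]
    - [[4, -2.2, 0], [0, 0, 0]]
    - [[4, -2.2, 0], [0, 0, 0]]
    - [[4, -2.2, 0], [0, 0, 0]]
    - [[4, -2.2, 0], [0, 0, 0]]
    - [[3.6, -2.1, 0], [0, 0, 0]]
    - [[2, -1.1, 0], [0, 0, 0]]
    - [[0, 0, 0], [0, 0, 0]]
    - [[0, 0, 0], [0, 0, 0]]

```text
clock: 18.58
tcp_pos: [0.6152, 0.2252, 0.1907]
tcp_rot: [0.0, 0.906, 0.422, -0.001]
contact_force: [0.9, 0.2, -2.9]
width: 0.0299
grasp_force: 39.9
```

```bash
python3 - <<'E'
from h import *
o=get_obs();t=o["tcp_pos"];q=o["tcp_rot"];p=2*np.arctan2(q[2],q[1]);print(o["clock"],t,np.degrees(p),o["contact_force"])
d=np.array([.6145,.2275])-t[:2];print("tool shift cm",100*(d[0]*np.cos(p)+d[1]*np.sin(p)),100*(d[0]*np.sin(p)-d[1]*np.cos(p)))
E
```

```text
18.575 [0.61520931 0.22517914 0.19068477] 49.95414017179959 [ 0.85024261  0.1640971  -2.93614286]
tool shift cm 0.13203134204109088 -0.20362378571755013
```

Request:
send_rows:
  motion:
    - [[0.13, -0.2, 0], [0, 0, 0]]
    - [[0, 0, 1.5], [0, 0, 0]]
    - [[0, 0, 1], [0, 0, 0]]
    - [[0, 0, 0.8], [0, 0, 0]]
    - [[0, 0, 0.8], [0, 0, 0]]
    - [[0, 0, 0.5], [0, 0, 0]]
    - [[0, 0, 0], [0, 0, 0]]

```text
clock: 19.45
tcp_pos: [0.6146, 0.2288, 0.1449]
tcp_rot: [-0.0, 0.906, 0.423, -0.0]
contact_force: [-0.8, 0.2, -2.3]
width: 0.0297
grasp_force: 39.9
```

Request:
send_rows:
  motion:
    - [[-0.1, 0.08, 0.5], [0, 0, 0]]
    - [[0, 0, 1], [0, 0, 0]]
    - [[0, 0, 1], [0, 0, 0]]
    - [[0, 0, 1], [0, 0, 0]]
    - [[0, 0, 0.5], [0, 0, 0]]
    - [[0, 0, 0.3], [0, 0, 0]]
    - [[0, 0, 0.1], [0, 0, 0]]
    - [[0, 0, 0], [0, 0, 0]]

```text
clock: 20.45
tcp_pos: [0.6151, 0.2276, 0.1018]
tcp_rot: [0.0, 0.906, 0.423, 0.0]
contact_force: [-0.2, 0.1, -2.9]
width: 0.0299
grasp_force: 39.9
```

Request:
send_rows:
  motion:
    - [[0, 0, 0.1], [0, 0, 0]]
    - [[0, 0, 0.06], [0, 0, 0]]
    - [[0, 0, 0], [0, 0, 0]]

```text
clock: 20.82
tcp_pos: [0.6151, 0.2276, 0.1004]
tcp_rot: [0.0, 0.906, 0.423, 0.0]
contact_force: [-0.9, -0.5, -0.6]
width: 0.0296
grasp_force: 39.9
```

Weight is off the tool: the key is home. Releasing.

Request:
send_rows:
  motion:
    - [[0, 0, 0], [0, 0, 0]]
    - [[0, 0, 0], [0, 0, 0]]
    - [[0, 0, 0], [0, 0, 0]]
    - [[0, 0, 0], [0, 0, 0]]
    - [[0, 0, 0], [0, 0, 0]]
    - [[0, 0, 0], [0, 0, 0]]
    - [[0, 0, 0], [0, 0, 0]]
    - [[0, 0, 0], [0, 0, 0]]
  gripper: 1

```text
clock: 21.82
tcp_pos: [0.6148, 0.2275, 0.0998]
tcp_rot: [-0.0, 0.906, 0.423, -0.0]
contact_force: [-0.1, -0.7, -0.4]
width: 0.0938
grasp_force: 0.0
```

Request:
send_rows:
  motion:
    - [[0, 0, -1.5], [0, 0, 0]]
    - [[0, 0, -4], [0, 0, 0]]
    - [[0, 0, -5], [0, 0, 0]]
    - [[0, 0, -5], [0, 0, 0]]
    - [[-4, 0, 0], [0, 0, 0]]
    - [[-5, 3, 0], [0, 0, 0]]
    - [[-5, 3, 0], [0, 0, 0]]
    - [[-5, 3, 0], [0, 0, 0]]
    - [[-5, 3, 0], [0, 0, 0]]
    - [[-5, 3, 0], [0, 0, 0]]
    - [[-5, 3, 0], [0, 0, 0]]
    - [[-5, 3, 0], [0, 0, 0]]
    - [[-5, 3, 0], [0, 0, 0]]
    - [[-5, 3, 0], [0, 0, 0]]
    - [[-5, 3, 0], [0, 0, 0]]
    - [[-3, 1, 0], [0, 0, 0]]
    - [[0, 0, 0], [0, 0, 0]]
    - [[0, 0, 0], [0, 0, 0]]

```text
clock: 24.08
tcp_pos: [0.4863, -0.4078, 0.2556]
tcp_rot: [0.0, 0.906, 0.423, 0.0]
contact_force: [-0.2, -0.3, 0.5]
width: 0.0941
grasp_force: 0.0
```

```bash
python3 - <<'E'
from h import *
o=get_obs();print(o["clock"],o["tcp_pos"],o["contact_force"])
a=[]
for c in("top","scene"):
    im=get_image(c);a.append(cv2.resize(im["frame"][140:290,90:490,::-1] if c=="top" else im["frame"][170:320,60:460,::-1],None,fx=2,fy=2,interpolation=cv2.INTER_CUBIC))
    H=hsv(im);hub=((H[...,0]>=3)&(H[...,0]<=17)&(H[...,1]>130)&(near(im,(.555,-.083,.045),28)>0)).astype(np.uint8)
    top=hub*(H[...,2]>0.85*np.percentile(H[...,2][hub>0],80));cs,_=cv2.findContours(top,cv2.RETR_EXTERNAL,cv2.CHAIN_APPROX_NONE)
    P=max(cs,key=cv2.contourArea)[:,0];W=np.array([atz(im,p,.052)[:2] for p in P]);print(c,cv2.minAreaRect((W*1000).astype(np.float32)))
    for n,z in(("tube",0),("reel",0),("pump",0),("board",.02)):
        d=spot_point(c,n);print(n,atz(im,d[0]["pixel"],z).round(3) if d else None)
cv2.imwrite("pics/end.png",np.vstack(a))
E
```

```text
24.075 [ 0.486325   -0.40776161  0.25558626] [-0.15799165 -0.28409436  0.51274117]
top ((555.7570190429688, -83.655517578125), (43.80241394042969, 44.832210540771484), 84.7009048461914)
tube [0.517 0.345 0.   ]
reel [ 0.556 -0.185  0.   ]
pump [ 0.49  -0.414  0.   ]
board [ 0.553 -0.181  0.02 ]
scene ((553.99755859375, -82.8788070678711), (45.21376037597656, 44.705501556396484), 86.60116577148438)
tube [0.513 0.356 0.   ]
reel [0.454 0.244 0.   ]
pump [ 0.488 -0.414  0.   ]
board [ 0.546 -0.181  0.02 ]
```

View pics/end.png

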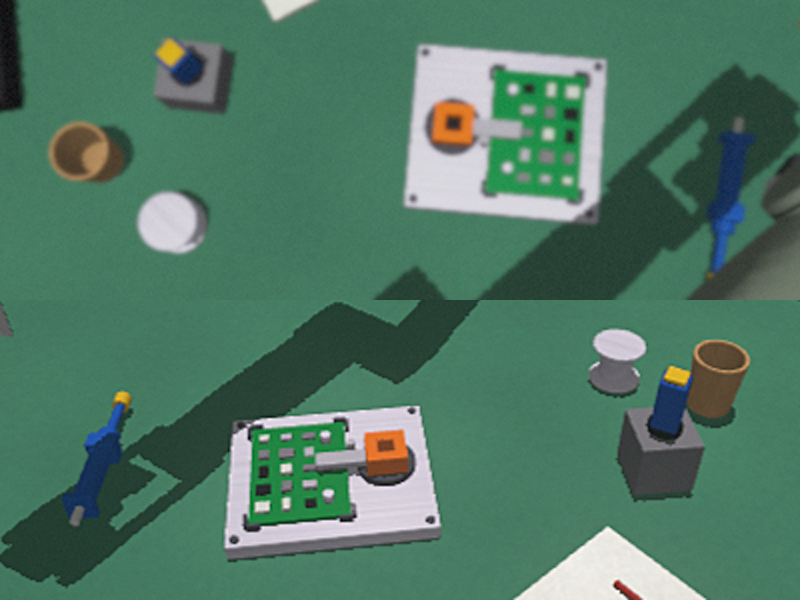

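The end picture shows the key upright in the stand, the board in its nest and the bystanders in place. The arm lies over the board's edge beside the pin. I'll measure the arm angle more closely against the stop.

```bash
python3 - <<'E'
from h import *
from scipy.ndimage import map_coordinates
for c,(cx,cy) in(("top",(.5556,-.0837)),("scene",(.5540,-.0829))):
    ims=[get_image(c) for _ in range(4)];im=ims[0];f=np.mean([i["frame"].astype(np.float32) for i in ims],0)
    sat=(f.max(2)-f.min(2)); R=f[...,0]-f[...,2]
    def samp(ch,pts): 
        u=np.array([proj(im,p) for p in pts]);return map_coordinates(ch,[u[:,1],u[:,0]],order=1)
    rr=np.linspace(.028,.077,25)
    def line(a,w,z=.039,r=rr,ch=sat):
        d=np.array([np.cos(a),np.sin(a)]);n=np.array([-d[1],d[0]]);return samp(ch,[(cx+d[0]*x+n[0]*w,cy+d[1]*x+n[1]*w,z) for x in r])
    g=f.mean(2)
    A=np.radians(np.arange(-108,-84,1.))
    # arm edges: colour change across +-10 mm edges
    E=[sum(np.abs(line(a,s*.013,ch=f[...,k])-line(a,s*.007,ch=f[...,k])).mean() for s in(-1,1) for k in range(3)) for a in A]
    # hub top edges: R-B drop across 23 mm, all four sides
    hr=np.linspace(-.018,.018,15)
    Hh=[sum((line(a+k*np.pi/2,.0205,.052,hr,R)-line(a+k*np.pi/2,.0255,.052,hr,R)).mean() for k in range(4)) for a in A]
    for nm,e in(("arm",E),("hub",Hh)):
        e=np.array(e);i=int(e.argmax());w=np.clip(e-(e.max()-.25*np.ptp(e)),0,None);print(c,nm,np.degrees(A[i]),(np.degrees(A)*w).sum()/w.sum())
    # fixture x direction from board/plate: same edge method on plate top edges
    best=None
    for yaw in np.radians(np.arange(-8,-1,.5)):
        for dx in np.arange(-.004,.0041,.002):
            for dy in np.arange(-.004,.0041,.002):
                fx,fy=cx+np.sin(yaw)*.065+dx,cy-np.cos(yaw)*.065+dy
                C,S=np.cos(yaw),np.sin(yaw);t=np.linspace(-.09,.09,19);sc=0
                for ex,ey,L in((1,0,.1),(-1,0,.1),(0,1,.115),(0,-1,.115)):
                    p=lambda o:[(fx+C*X-S*Y,fy+S*X+C*Y,.02) for X,Y in((ex*(L+o)+ey*s,ey*(L+o)+ex*s) for s in t)]
                    sc+=np.mean(samp(sat,p(.003))-samp(sat,p(-.003)))
                if best is None or sc>best[0]:best=(sc,np.degrees(yaw),dx,dy)
    print(c,"plate",best)
E
```

```text
top arm -94.0 -94.49631249935064
top hub -95.0 -95.23099727599792
top plate (np.float32(119.15056), np.float64(-5.0), np.float64(0.0), np.float64(0.0))
scene arm -95.0 -95.31904506038325
scene hub -95.0 -94.68196296564673
scene plate (np.float32(109.98453), np.float64(-5.0), np.float64(0.0), np.float64(0.0))
```

The arm is at -90° in the fixture frame, over the middle of the board's edge and at the stop. The torque rise fits that.

```bash
python3 -c "
from bench import *
print(sign_off())"
```

```text
the job is handed in; nothing more can be done
None
```

I turned the clamp knob with the key until the arm came up against its stop over the board, put the key back upright and fully home in its stand, and handed the job in at about 25 s.

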